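# Fit the cover on the tag press over its hidden pin and hold it down

### The arm

A 6-joint arm with a two-finger parallel gripper is mounted at the origin on a cart in front of the work surface, level with it; the furniture and walls round the work are solid. World frame = base frame: x ahead of the robot, y to its left, z up, the work surface at z = 0. Lengths are in m, angles in rad, forces in N, time in s.
With the tool pointing down it reaches from about 0.275 to 0.875 m from the base axis. Payload 12.5 kg.
Tool frame: the origin (TCP) lies at the very end of the fingers, on their centre line; the grasp point (between the pads) lies 19 mm behind it; z points along the fingers, y is the line along which they close (so a half turn about z gives the same grasp; the last joint's range is limited). The gripper opens to 85 mm and grips with 20 to 120 N. Pads are 22 mm wide; open, the fingers measure 114 mm over their backs; the gripper's body (76 mm by 85 mm) begins 54 mm behind the grasp point. The pads swing forward as they close: fully open they stand 13 mm farther back than shut.
Start: joints at [-1.359, 0.351, 1.652, -0, 1.139, -0.085], TCP at [0.161, -0.526, 0.231] pointing down, gripper open.
Joint ranges: [-2.75, 2.75], [-0.79, 2.1], [0.01, 2.65], [-1.57, 4.71], [0.07, 3.14], [-2.87, 2.87]. Speed limits (rad/s): [2.22, 2.22, 2.79, 3.14, 3.14, 3.14].

### API

Orientations are given as a 3x3 rotation matrix whose columns are the frame's x, y, z axes.
In Python, from bench import manip gives the robot as it stands. Calls block until the motion is done:
- manip.move_ptp(position, orientation): joint-space move of the TCP to a pose.
- manip.move_l(position, attitude=None, max_speed=0.15): straight line of the TCP; attitude=None keeps the orientation; max_speed is the mean speed in m/s.
- manip.move_j(angles): joint-space move.
- manip.set_gripper(opening, effort=None): opening from 0.0 (shut) to 1.0 (fully open); effort is the grip in N (None keeps the last); returns when the fingers have stopped.
- manip.dwell(seconds).
- manip.inverse_kinematics(position, orientation): joint angles nearest the present ones, or None.
- manip.grab_frame(name): name is "scene" or "top" or "wrist"; returns (picture, depth): 480x640x3 uint8, red, green, blue; 480x640 float32, m along the optical axis (not along the pixel's ray), 0 where there is no reading.
- manip.get_calibration(name): a dict with "camera_matrix" (3x3 intrinsics, pixels), "k1" (the pictures are not rectified: a ray, as slopes to the right and down, at radius r is drawn at 1 + k1 r^2 times it, then the intrinsics apply), "R" (3x3) and "t" (3): a world point X has camera coordinates R X + t. Camera axes: x right, y down, z forward; pixel columns grow to the right and rows downward; lengths in m; the calibration is good to about 2 mm. A picture is of the moment at which its call begins: read the wrist's pose just before it. get_calibration takes no time and is no camera call; for the wrist camera it gives the pose at the moment of the call.
A pose or a line that the arm cannot do raises manip.Unreachable and nothing moves.
- manip.sign_off(): hands the job in; it is judged then, once.
Trained networks look in the newest picture that a camera, given by its name, has taken for a name from the list of things; names that differ only in an ending like _2 or _b are one class to them, and where a whole thing is asked for, a point or a joint stands for the part that bears it (a point fixed in the world has none). Each returns a list of dicts, best first, with "confidence" (0 to 1); they miss things now and then, are a little off and sometimes report something else, mostly with a low value. They report only what shows in the picture. A call takes as long as a camera call.
- manip.look_for(camera, name): "at" ([x, y, z] in m, in world coordinates, good to about 4 mm: the middle of the surface that is visible of it).
Readings, each from a call of its own:
- manip.current_time(): time.
- manip.current_qpos(): joint angles.
- manip.current_joint_vel(): joint speeds.
- manip.current_joint_torque(): joint torques, N m.
- manip.current_ee_pos(): TCP position.
- manip.current_tcp_rot(): TCP orientation.
- manip.current_force(): force on the tool from outside, world axes, zero at the start.
- manip.current_ft_torque(): the same for the moment, N m.
- manip.current_grip_width(): opening from 0.0 (shut) to 1.0 (fully open).
- manip.current_grip_force(): force on a finger pad.
Only numpy, scipy, OpenCV 4.12 (cv2) and the standard library are available. Lean on these libraries where they do the work, as an engineer would, in place of code of your own. Each camera call takes 0.05 s, during which the arm holds its last target. There are 200 camera calls.

### The job

Pick up the press cover by its bar handle and, square to the tag press, let it ride on top of the press's locating pin; slide it along the bed until the pocket under it drops over the pin. Then press the cover down until the sprung bed is fully home, and finish like that: still gripping the handle and holding the cover pressed down. Leave the loose tape roll and the small carton where they are.

Things in the scene. Friction and masses are not known exactly. Their poses are not given: they have to be found in the camera images.
- cover_grip (a point): Middle of the bar handle of the loose press cover: plywood plate 130 (x) x 100 (y) x 18 mm, flat on the table at first, about 0.3 kg. Grey bar handle upright on its centre: 22 mm thick (x), 80 long (y), 44 high above the plate, a low foot at each end. The point is on the centre axis, 42 mm above the underside, 24 above the plate's top; z up. A half turn makes no difference.
- cover_pocket (a point): Mouth of the blind pocket in the centre of the cover's underside, straight below cover_grip by 42 mm: 17 x 17 mm square, 18 mm deep, with a 2 mm chamfer round the mouth. It takes the locating pin.
- jig: Tag press fixed to the table: aluminium base 196 (x) x 146 (y) mm, on it a sprung steel bed 160 x 116 mm. Origin: centre of its underside, at table height; x along the bed's length, z up. The fitted cover has its x along this x, either way round; cover_grip is then 90 mm above the origin while riding on the pin, 82 mm when dropped over it, 76 mm when pressed fully home.
- bed_mid (a point): Centre of the bed, level with the tops of the two white tag pads (40 mm above the table) on which the cover comes to rest. Between the pads stands a steel locating pin, 11 mm thick, round-topped, 8 mm above the pads, fixed in height: on the bed's middle line, but up to 12 mm either way along x from here, different each time and not reported: look first, or feel by sliding.
- bed (a joint): How far the sprung bed is pressed down, m: 0 up, 0.006 fully home on its stop. The spring takes about 6 N to start moving and 15 N at the stop, the cover's weight included; the cover alone does not move it.
- tape_roll: Bystander: loose cream tape roll lying flat, 96 mm across, 45 mm high; origin under its centre.
- carton: Bystander: loose small brown kraft carton, 95 x 100 x 68 mm; origin under its centre.

How it is judged:
On the way, in this order (a step that is already met when the one before it is completed fails the run):
1. the held cover rides on top of the locating pin, over the bed (z of cover_grip in the frame of jig between 0.0865 and 0.096 m and horizontal distance between cover_grip and jig below 0.06 m and contact force between cover and jig above 0.3 N and contact force between the fingers and cover above 1 N), for 0.1 s.
2. the cover has dropped over the pin onto the pads, square to the press (x of cover_grip in the frame of jig between -0.018 and 0.018 m and y of cover_grip in the frame of jig between -0.006 and 0.006 m and angle between the x axis of cover_grip and the x axis of jig, either way round below 0.15 rad and angle between cover_grip's own z axis and vertical below 0.06 rad and z of cover_grip in the frame of jig below 0.0845 m), for 0.1 s.
At the end, for the whole second after the job is handed in: Cover over the pin: within 6 mm across and 18 mm along of the press's origin, square within 0.15 rad, level within 0.06 rad, handle middle under 78.5 mm above that origin; bed down 4.5 mm or more, pushed with over 5 N; at rest, handle still gripped (grasp point within 32 mm of its middle) (x of cover_grip in the frame of jig between -0.018 and 0.018 m and y of cover_grip in the frame of jig between -0.006 and 0.006 m and angle between the x axis of cover_grip and the x axis of jig, either way round below 0.15 rad and angle between cover_grip's own z axis and vertical below 0.06 rad and z of cover_grip in the frame of jig below 0.0785 m and value of joint bed above 0.0045 m and contact force between cover and jig above 5 N and contact force between the fingers and cover above 1 N and distance between the grasp point and cover_grip below 0.032 m and linear speed of cover below 0.02 m/s); the arm keeps its last pose, push and grip.
It fails at once if the tape roll is moved more than 20 mm (distance of tape_roll from where it was at the start of the episode above 0.02 m).
It fails at once if the carton is moved more than 20 mm (distance of carton from where it was at the start of the episode above 0.02 m).
It also fails if it takes over 48 s, if anything falls off the work surface, if the arm or the gripper's body presses on something with over 40 N, if the wrist force passes 120 N, or if a joint passes its speed limit or range.

## Working session

There is one attempt and no reset: what is moved stays moved. The work goes in short steps, each a Python script; the robot and the scene stay as the last script left them, time stands still between calls to the robot, and variables do not carry over. Pictures are saved under pics/ and viewed, at most 10 in all, crops included, and the job is handed in when it is done.

```bash
mkdir -p pics
cat > h.py <<'E'
import numpy as np, cv2
from bench import manip
def cloud(name, save=None):
    c=manip.get_calibration(name); im,d=manip.grab_frame(name)
    if save: cv2.imwrite(save, im[:,:,::-1])
    K=np.array(c["camera_matrix"]);h,w=d.shape
    u,v=np.meshgrid(np.arange(w),np.arange(h))
    p=np.stack([(u-K[0,2])/K[0,0],(v-K[1,2])/K[1,1]],-1); q=p.copy()
    for _ in range(8): q=p/(1+c["k1"]*(q**2).sum(-1,keepdims=True))
    X=np.concatenate([q,np.ones((h,w,1))],-1)*d[...,None]
    W=(X-np.array(c["t"]))@np.array(c["R"]); W[d==0]=np.nan
    return im,W
E
python3 - <<'E'
from h import *
np.set_printoptions(precision=4,suppress=True)
for n in("top","scene"):
    im,W=cloud(n,f"pics/{n}0.png"); np.save(f"/tmp/{n}.npy",W)
    for k in("cover_grip","jig","bed_mid","tape_roll","carton"):
        print(n,k,[(np.round(r["at"],3),round(r["confidence"],2)) for r in manip.look_for(n,k)[:3]])
print(manip.current_time(),manip.current_force())
E
```

```text
top cover_grip [(array([0.534, 0.346, 0.017]), 0.83)]
top jig [(array([0.553, 0.07 , 0.039]), 0.7)]
top bed_mid [(array([0.555, 0.071, 0.033]), 0.97)]
top tape_roll [(array([0.335, 0.2  , 0.045]), 0.59)]
top carton []
scene cover_grip [(array([0.533, 0.354, 0.021]), 0.72)]
scene jig [(array([0.541, 0.084, 0.037]), 0.74)]
scene bed_mid [(array([0.539, 0.09 , 0.036]), 0.81)]
scene tape_roll [(array([0.344, 0.204, 0.03 ]), 0.6)]
scene carton [(array([0.714, 0.243, 0.064]), 0.93), (array([0.342, 0.206, 0.032]), 0.65)]
0.6 [-0.3362 -0.3321 -0.3865]
```

View pics/top0.png

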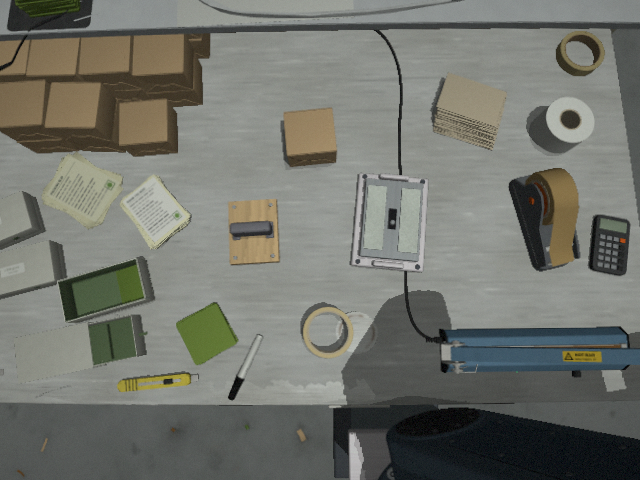

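Top view: the cover is at about pixel (253,231) with its handle running left-right. The press is at (390,222) with its long axis vertical, and the pin is the dark spot at (392,219). The carton is at (310,136) and the tape roll at (328,331). Next I'll measure these from depth.

Run:
```python
from h import *
np.set_printoptions(precision=4,suppress=True)
W=np.load("/tmp/top.npy")
def rect(box,z0,z1):
    v0,v1,u0,u1=box; P=W[v0:v1,u0:u1].reshape(-1,3); P=P[(P[:,2]>z0)&(P[:,2]<z1)]
    r=cv2.minAreaRect((P[:,:2]*1000).astype(np.float32)); print(z0,len(P),np.median(P,0),r)
rect((190,275,220,288),.010,.03)
rect((190,275,220,288),.040,.08)
rect((165,280,340,440),.010,.06)
rect((165,280,340,440),.028,.06)
rect((165,280,340,440),.037,.06)
rect((95,175,270,350),.05,.09)
rect((295,370,290,365),.03,.06)
im=cv2.imread("pics/top0.png")[165:280,340:440]
cv2.imwrite("pics/jig0.png",cv2.resize(im,None,fx=5,fy=5,interpolation=cv2.INTER_CUBIC))
print(W[205:235:3,386:400:2,2])
```

```text
0.01 2544 [0.5307 0.3451 0.0185] ((544.2922973632812, 346.85479736328125), (131.23147583007812, 100.5357894897461), 2.8957009315490723)
0.04 517 [0.5413 0.3458 0.0613] ((543.6954956054688, 346.80322265625), (22.98082160949707, 80.05715942382812), 3.1330199241638184)
0.01 6734 [0.5547 0.069  0.0376] ((566.973388671875, 65.03015899658203), (146.95114135742188, 225.90664672851562), 83.9155044555664)
0.028 4836 [0.5585 0.0663 0.039 ] ((561.5640869140625, 65.74893951416016), (116.511474609375, 191.53921508789062), 83.86357879638672)
0.037 3732 [0.5596 0.0659 0.0397] ((561.6114501953125, 65.93772888183594), (115.78852844238281, 159.9127655029297), 84.0140609741211)
0.05 2317 [0.7319 0.2284 0.0681] ((735.933349609375, 228.2450408935547), (95.39811706542969, 100.26419067382812), 4.964288711547852)
0.03 752 [0.3411 0.1959 0.0454] ((340.682861328125, 196.41445922851562), (93.29652404785156, 95.38346099853516), 89.58174133300781)
[[0.0394 0.0355 0.0375 0.0351 0.0382 0.0358 0.0375]
 [0.0363 0.0381 0.0379 0.0352 0.0397 0.0399 0.0385]
 [0.0359 0.036  0.0384 0.0379 0.0361 0.0408 0.037 ]
 [0.0366 0.0381 0.0378 0.0365 0.0388 0.0359 0.0391]
 [0.0372 0.0369 0.038  0.0387 0.0396 0.039  0.0364]
 [0.0361 0.038  0.0469 0.0454 0.0385 0.0365 0.0359]
 [0.0372 0.0378 0.0443 0.0471 0.045  0.0395 0.034 ]
 [0.0382 0.0355 0.0375 0.0354 0.0387 0.0372 0.0399]
 [0.0328 0.0362 0.0386 0.0389 0.0375 0.0381 0.0377]
 [0.0381 0.035  0.0391 0.035  0.0355 0.0378 0.0387]]
```

View pics/jig0.png

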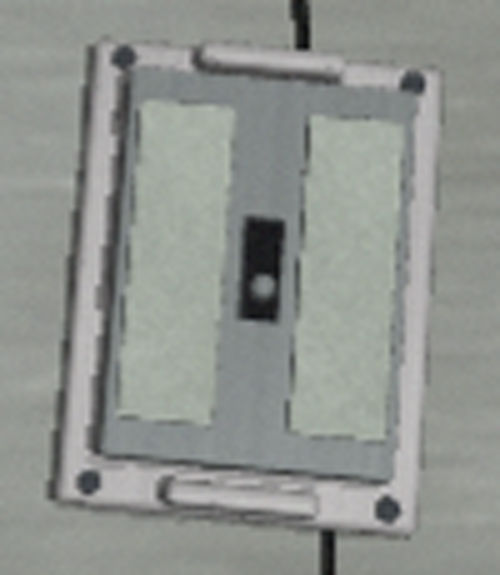

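The pin is visible at crop (264,288), toward −x from the middle of the slot. The bed's x axis is at about −6° and the cover's at about +3°. I'll look at the press with the wrist camera on the way, then look at the cover.

```bash
cat >> h.py <<'E'
def rot(deg,s=1):
    a=np.radians(deg); y=s*np.array([np.cos(a),np.sin(a),0]); z=np.array([0,0,-1.]); return np.stack([np.cross(y,z),y,z],1)
def rect(W,c,r,z0,z1):
    P=W.reshape(-1,3); P=P[np.all(np.abs(P[:,:2]-c)<r,1)&(P[:,2]>z0)&(P[:,2]<z1)]
    print(z0,len(P),np.median(P,0),cv2.minAreaRect((P[:,:2]*1000).astype(np.float32)))
E
python3 - <<'E'
from h import *
np.set_printoptions(precision=4,suppress=True)
print(manip.current_tcp_rot())
for s in(1,-1): print(s,manip.inverse_kinematics([.544,.347,.2],rot(3,s)),manip.inverse_kinematics([.56,.066,.2],rot(-6,s)))
q=[abs(manip.inverse_kinematics([.56,.066,.2],rot(-6,s))[5]) for s in(1,-1)]
s=[1,-1][int(np.argmin(q))]; print("s",s)
manip.move_ptp([.53,.066,.28],rot(-6,s))
c=manip.get_calibration("wrist"); print("cam",-np.array(c["R"]).T@c["t"],c["R"][2])
im,W=cloud("wrist","pics/wj.png"); np.save("/tmp/wj.npy",W)
print(np.nanmin(W,(0,1)),np.nanmax(W,(0,1)))
rect(W,[.5616,.066],.12,.037,.044); rect(W,[.5616,.066],.02,.0445,.06)
manip.move_ptp([.544,.347,.22],rot(3,s))
im,W=cloud("wrist","pics/wc.png"); np.save("/tmp/wc.npy",W)
rect(W,[.544,.347],.1,.01,.03); rect(W,[.544,.347],.06,.045,.08)
print(manip.current_time(),manip.current_force())
E
```

```text
[[ 0.9563  0.2925  0.    ]
 [ 0.2925 -0.9563 -0.    ]
 [ 0.      0.     -1.    ]]
1 [ 0.4957  0.5539  1.4176 -0.      1.1701  0.4433] [ 0.0348  0.4096  1.648  -0.      1.084   0.1395]
-1 [ 0.4957  0.5539  1.4176 -0.      1.1701 -2.6983] NoneTraceback (most recent call last):
  File "<stdin>", line 5, in <module>
TypeError: 'NoneType' object is not subscriptable
```

Run:
```python
from h import *
np.set_printoptions(precision=4,suppress=True)
s=1
manip.move_ptp([.53,.066,.28],rot(-6,s))
c=manip.get_calibration("wrist"); print("cam",-np.array(c["R"]).T@c["t"],c["R"][2])
im,W=cloud("wrist","pics/wj.png"); np.save("/tmp/wj.npy",W)
rect(W,[.5616,.066],.12,.037,.044); rect(W,[.5616,.066],.02,.0445,.06)
manip.move_ptp([.544,.347,.22],rot(3,s))
im,W=cloud("wrist","pics/wc.png"); np.save("/tmp/wc.npy",W)
rect(W,[.544,.347],.1,.01,.03); rect(W,[.544,.347],.06,.045,.08)
print(manip.current_time(),manip.current_force())
```

```text
cam [0.5382 0.1361 0.4222] [-0.0282 -0.279  -0.9599]
0.037 10798 [0.5659 0.0732 0.0394] ((563.8713989257812, 66.46691131591797), (113.60855865478516, 159.14756774902344), 84.05097198486328)
0.0445 68 [0.5554 0.0682 0.0468] ((555.8560180664062, 67.65062713623047), (8.703723907470703, 9.668027877807617), 84.85157012939453)
0.01 11210 [0.5428 0.3521 0.0177] ((545.6837768554688, 347.24420166015625), (130.6771240234375, 99.64311218261719), 2.9490549564361572)
0.045 2271 [0.5455 0.3513 0.0612] ((545.4935913085938, 347.8659362792969), (21.822120666503906, 80.10508728027344), 3.4928181171417236)
4.2917 [-0.0138 -0.5053 -0.3082]
```

View pics/wj.png

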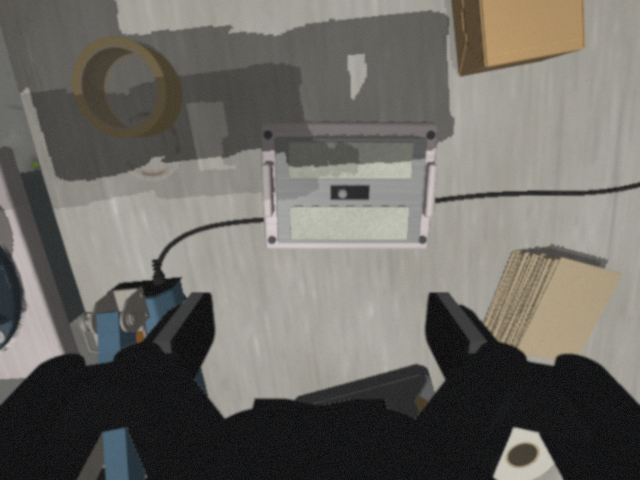

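View pics/wc.png

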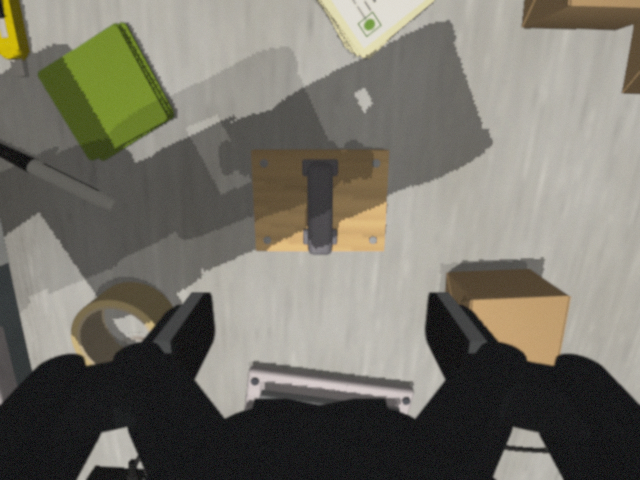

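Both pictures match the measurements. The first shows the pin at (342,194), toward the −x end of the slot, and the second shows the handle upright at (320,205) with nothing near it. The estimates are cover (0.545, 0.347) at 3°, press (0.5627, 0.0662) at −6°, and pin about −7 mm along x. I'll grasp now.

Run:
```python
from h import *
np.set_printoptions(precision=4,suppress=True)
R=rot(3.1)
manip.move_ptp([.545,.3473,.10],R); manip.move_l([.545,.3473,.026],R,.08)
print(manip.current_force(),manip.current_ee_pos())
manip.set_gripper(0,80); print(manip.current_grip_width(),manip.current_grip_force(),manip.current_force())
manip.move_l([.545,.3473,.13],R,.12); print("lifted",manip.current_force())
J=np.array([.5627,.0662]); e=np.array([np.cos(np.radians(-6.05)),np.sin(np.radians(-6.05))])
p=J+e*(-.007+.024)
manip.move_ptp([*p,.13],rot(-6.05))
manip.dwell(.3)
print(manip.current_time(),manip.current_force(),manip.current_grip_width())
im,W=cloud("wrist","pics/held.png"); np.save("/tmp/held.npy",W)
rect(W,p,.1,.10,.135); rect(W,p,.06,.15,.19)
```

```text
[ 0.0569 -0.5162  0.4994] [0.5453 0.3475 0.0265]
0.2502100788487832 79.09925580024719 [-0.4551 -0.6673  3.9689]
lifted [-0.3009  0.2093 -3.5126]
8.9333 [ 0.5786 -0.4798 -3.1591] 0.24744180366240376
0.1 34792 [0.5841 0.0898 0.1214] ((580.4487915039062, 65.41590881347656), (100.97026824951172, 130.88839721679688), 84.08757019042969)
0.15 25667 [0.5816 0.0741 0.1668] ((579.6705322265625, 70.861328125), (94.25076293945312, 67.37332153320312), 20.671232223510742)
```

View pics/held.png

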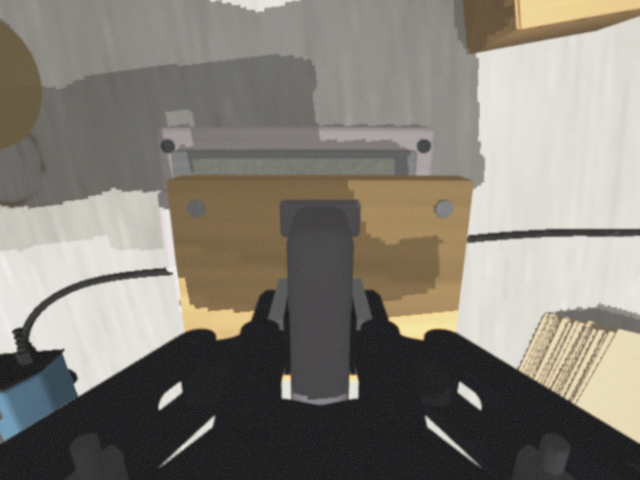

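The cover is held square, with its plate edges parallel to the base. It sits about 1 mm off in y, well inside the fit. Next I'll come down by feel onto the pin.

Run:
```python
from h import *
np.set_printoptions(precision=4,suppress=True)
R=rot(-6.05)
J=np.array([.5627,.0662-.0005]); e=np.array([np.cos(np.radians(-6.05)),np.sin(np.radians(-6.05))])
f0=manip.current_force()[2]
P=lambda x,z:[*(J+e*x),z]
x=.017; z=.079
manip.move_l(P(x,z),R,.08)
while z>.068:
    f=manip.current_force()[2]-f0
    if f>2.5: break
    z-=.0005; manip.move_l(P(x,z),R,.02)
manip.dwell(.25)
print("contact",z,manip.current_ee_pos(),manip.current_force()-[0,0,f0],manip.current_ft_torque(),manip.current_time())
```

```text
contact 0.0735 [0.5798 0.0639 0.0738] [-0.2632  0.76    7.4495] [-0.0229  0.389   0.0319] 12.775
```

Run:
```python
from h import *
np.set_printoptions(precision=4,suppress=True)
R=rot(-6.05)
J=np.array([.5627,.0662-.0005]); e=np.array([np.cos(np.radians(-6.05)),np.sin(np.radians(-6.05))])
f0=-3.16
P=lambda x,z:[*(J+e*x),z]
x=.017; z=.0736
while x>-.016 and z>.0705:
    f=manip.current_force(); fz=f[2]-f0
    if fz>6: z+=.0003
    elif fz<2: z-=.0006
    if fz>=1 : x-=.0015 if x>-.001 else .001
    manip.move_l(P(x,z),R,.02)
    print(round(x*1e3,1),round(z*1e3,2),round(manip.current_ee_pos()[2]*1e3,2),round(fz,1),np.round(f[:2],1))
print(manip.current_ee_pos(),manip.current_force()-[0,0,f0],manip.current_ft_torque(),manip.current_time())
```

```text
15.5 73.9 73.96 8.2 [-0.3  0.8]
14.0 73.9 73.95 5.3 [ 0.6 -0.3]
12.5 73.9 73.92 5.2 [ 1.5 -0.2]
11.0 73.9 73.93 5.8 [1.  0.2]
9.5 74.2 74.01 6.5 [ 1.7 -0.3]
8.0 74.2 74.04 4.7 [0.1 0.3]
6.5 74.2 74.09 4.1 [ 0.5 -0.3]
5.0 74.2 74.13 2.2 [-0.2  0.8]
3.5 74.2 74.12 2.5 [ 1.  -0.6]
2.0 74.2 74.15 2.7 [-0.5  1.2]
0.5 74.2 74.13 2.1 [-0.9  0.3]
-1.0 73.6 73.79 1.6 [0. 0.]
-2.5 73.6 73.33 4.2 [1.4 0.2]
-3.5 73.0 72.78 1.1 [ 0.4 -0.4]
-4.5 72.4 72.34 1.6 [ 0.2 -0.5]
-4.5 71.8 71.77 -0.1 [ 0.8 -0.5]
-4.5 71.2 71.16 0.8 [0.4 0.4]
-4.5 70.6 70.54 1.0 [-0.2 -1. ]
-5.5 70.6 70.59 2.3 [-1.4 -0.6]
-6.5 70.0 69.95 1.0 [ 1.6 -0.7]
[0.5561 0.0664 0.0699] [-0.1574  0.0657  0.8022] [ 0.0164 -0.0061  0.0633] 17.775
```

It has dropped into the pocket. Now pressing down.

Run:
```python
from h import *
np.set_printoptions(precision=4,suppress=True)
R=rot(-6.05)
J=np.array([.5627,.0662-.0005]); e=np.array([np.cos(np.radians(-6.05)),np.sin(np.radians(-6.05))])
f0=-3.16
z=.070
while z>.055:
    z-=.0008; manip.move_l([*(J+e*-.0068),z],R,.02)
    f=manip.current_force(); fz=f[2]-f0
    print(round(z*1e3,2),round(manip.current_ee_pos()[2]*1e3,2),round(fz,1),np.round(f[:2],1))
    if z<.067 and z>.0655: manip.dwell(.15)
    if fz>24: break
manip.dwell(.3)
print(manip.current_ee_pos(),manip.current_force()-[0,0,f0],manip.current_ft_torque(),manip.current_grip_force(),manip.current_time())
im,W=cloud("wrist","pics/end.png"); np.save("/tmp/end.npy",W)
p=J+e*-.0068
rect(W,p,.1,.045,.065)
```

```text
69.2 69.14 0.2 [-0.1  0.8]
68.4 68.34 0.8 [ 0.1 -0.3]
67.6 67.54 0.4 [-1.3  0.1]
66.8 66.75 0.5 [0.1 0.8]
66.0 66.27 5.4 [ 0.2 -0.1]
65.2 65.35 7.9 [-1.8 -0.9]
64.4 64.58 9.2 [-1.2 -0.6]
63.6 63.88 10.5 [-2. -0.]
62.8 63.16 11.4 [-2.1 -0. ]
62.0 62.44 12.3 [-2.8  0.2]
61.2 61.71 12.8 [-3.4 -0.4]
60.4 61.01 14.3 [-3.   0.4]
59.6 60.33 15.0 [-3.8 -0.4]
58.8 60.19 24.2 [-7.7 -0.5]
[0.5562 0.0664 0.0602] [-6.4309  0.1851 23.9785] [-0.112   1.3119  0.0276] 81.71521782875061 21.875
0.045 33833 [0.5613 0.0902 0.0517] ((557.0078125, 66.7050552368164), (100.77910614013672, 131.35923767089844), 83.84674835205078)
```

View pics/end.png

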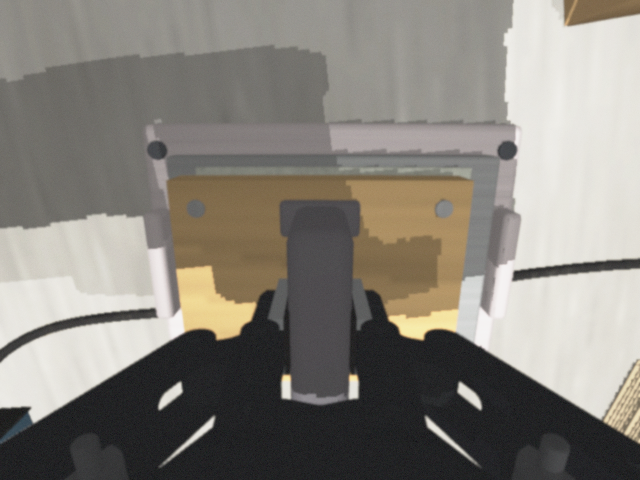

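The bed is on its stop: the force jumps at z = 60.2 mm and the plate top is at 51.7 mm, against 52 expected. The picture shows the cover square on the bed, with its plate edge at row 178 and the handle at (320,300). I'll check that it's level, then hand in.

Run:
```python
from h import *
W=np.load("/tmp/end.npy").reshape(-1,3); P=W[(abs(W[:,2]-.052)<.006)&np.all(abs(W[:,:2]-[.556,.067])<[.06,.048],1)]
a=np.linalg.lstsq(np.c_[P[:,:2],np.ones(len(P))],P[:,2],rcond=None)[0]; print(a)
print(manip.current_force())
if np.hypot(a[0],a[1])<.04: print(manip.sign_off())
```

```text
[0.001583   0.00811    0.05027241]
[-7.58044801 -1.14940603 20.51329236]
the job is handed in; nothing more can be done
None
```

The job is handed in: the cover rode on the pin, dropped over it, and is being held pressed fully home with about 24 N, handle still gripped; the arm kept clear of the tape roll and carton, and I haven't seen the judge's result.

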